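# Show the helper which jar goes in which bin

## Task

Show a helper what to put away and where: with the fingertips, point down at the jar of screws from a few centimetres above the middle of its lid and stay there for two seconds, then point in the same way, for two seconds, at the middle of the empty bin from a few centimetres above its rim, and finish still pointing there. Touch nothing, and do not point at any other tin, cup or bin: pass well above them on the way.

Things in the scene. Friction and masses are not known exactly. Their poses are not given: they have to be found in the camera images.
- jar_top (a point): jar of screws: clear jar with a screw lid, 62 mm across, 81 mm high, loose, standing on the bench among two tins and a cup; the point is the centre of the top of its lid, z up
- bin_empty_mouth (a point): the empty one of three alike bins in a row: steel parts bin on the plywood board, 110 x 104 mm and 45 mm high, open on top, walls 3 mm, fixed; the point is the centre of its open mouth, level with the rim (rim 57 mm above the bench); z up. 
- bin_tape_mouth (a point): the bin with a roll of tape lying in it: steel parts bin on the plywood board, 110 x 104 mm and 45 mm high, open on top, walls 3 mm, fixed; the point is the centre of its open mouth, level with the rim (rim 57 mm above the bench); z up. 
- bin_key_mouth (a point): the bin with a T-shaped chuck key lying in it: steel parts bin on the plywood board, 110 x 104 mm and 45 mm high, open on top, walls 3 mm, fixed; the point is the centre of its open mouth, level with the rim (rim 57 mm above the bench); z up. 
- putty_top (a point): low tin, 72 mm across, 50 mm high, loose; the point is the centre of its top
- paint_top (a point): tall paint tin, 86 mm across, 100 mm high, loose; the point is the centre of its top
- cup_top (a point): plain open cup, 72 mm across, 88 mm high, loose; the point is the centre of its mouth, level with the rim
- tape: roll of tape, 56 mm across, 19 mm high, lying loose in a bin; origin at the centre of its underside
- key: T-shaped steel chuck key, 82 x 60 x 15 mm, lying loose in a bin; origin at the centre of its underside
Not all that is in view belongs to the job. What is shaped like the part that bears jar_top but blue or turquoise is not meant.

How it is judged:
On the way, in this order (a step that is already met when the one before it is completed fails the run):
1. the fingertips point at the jar of screws from just above its lid and dwell there (horizontal distance between the grasp point and jar_top below 0.027 m and z of the grasp point in the frame of jar_top between 0.012 and 0.08 m), for 1.5 s.
2. the fingertips point at the empty bin from just above its rim and dwell there (horizontal distance between the grasp point and bin_empty_mouth below 0.032 m and z of the grasp point in the frame of bin_empty_mouth between 0.002 and 0.08 m), for 1.5 s.
At the end, for the whole second after the job is handed in: The point between the finger pads (about 19 mm behind the fingertips) is within 32 mm of the middle of the empty bin, seen from above, and 2 to 80 mm above its rim, and stays there; the jar, tins, cup, tape and chuck key have moved less than 6 mm (all of step 2 and distance of each of jar_top, putty_top, paint_top, cup_top, tape, key from where it was at the start of the episode below 0.006 m); the robot touches nothing.
It fails at once if the robot touches something (contact force between any of the fingers, the arm and anything else above 0.5 N).
It fails at once if the fingertips point at another tin, cup or bin: within 25 mm of its middle, seen from above, with the point between the finger pads less than 70 mm above its top ((horizontal distance between the grasp point and putty_top below 0.025 m and z of the grasp point in the frame of putty_top below 0.07 m) or (horizontal distance between the grasp point and paint_top below 0.025 m and z of the grasp point in the frame of paint_top below 0.07 m) or (horizontal distance between the grasp point and cup_top below 0.025 m and z of the grasp point in the frame of cup_top below 0.07 m) or (horizontal distance between the grasp point and bin_tape_mouth below 0.025 m and z of the grasp point in the frame of bin_tape_mouth below 0.07 m) or (horizontal distance between the grasp point and bin_key_mouth below 0.025 m and z of the grasp point in the frame of bin_key_mouth below 0.07 m)).
It fails at once if a thing on the bench or in a bin is moved (distance of any of jar_top, putty_top, paint_top, cup_top, tape, key from where it was at the start of the episode above 0.006 m).
It also fails if it takes over 37 s, if anything falls off the work surface, if the arm or the gripper's body presses on something with over 40 N, if the wrist force passes 120 N, or if a joint passes its speed limit or range.

## Robot

A 7-joint arm with a two-finger parallel gripper is mounted at the origin on a cart in front of the work surface, level with it; the furniture and walls round the work are solid. World frame = base frame: x ahead of the robot, y to its left, z up, the work surface at z = 0. Lengths are in m, angles in rad, forces in N, time in s.
With the tool pointing down it reaches from about 0.425 to 0.925 m from the base axis. Payload 6.8 kg.
Tool frame: the origin (TCP) lies between the finger pads; the fingertips stand r.tcp_to_tips ahead of it and the grasp point (between the pads) lies 3 mm ahead of it (r.tcp_to_tips is the distance from the TCP to the fingertips, in m); z points along the fingers, y is the line along which they close (so a half turn about z gives the same grasp; the last joint's range is limited). The gripper opens to 85 mm and grips with 20 to 120 N. Pads are 22 mm wide; open, the fingers measure 114 mm over their backs; the gripper's body (76 mm by 85 mm) begins 54 mm behind the grasp point. The pads swing forward as they close: fully open they stand 13 mm farther back than shut.
Start: joints at [-1.279, 0.477, 0.022, 1.555, -0.011, 1.109, -0.083], TCP at [0.263, 0.622, 0.253] pointing down, gripper open.
Joint ranges: [-2.96, 2.96], [-0.34, 2.1], [-1.41, 1.46], [0.24, 2.44], [-1.37, 4.51], [0.17, 1.92], [-2.96, 2.96]. Speed limits (rad/s): [2.39, 2.39, 3.14, 3.14, 3.14, 3.14, 3.14].

## Interface

Orientations are given as a rotation vector (axis times angle).
In Python, from bench import r gives the robot as it stands. The module is installed in compiled form; this text tells all that it offers.
- The arm moves only by the tool step_arm, never from a script. Its argument "moves" is a list of rows, each an object of numbers: "rx", "ry", "rz": the turn, a rotation vector about the tool's x, y, z in degrees; "dx", "dy", "dz": the shift along the tool's x, y, z in mm; "gripper": the opening, from -1 (shut) to 1 (fully open). In form: [{"rx": .., "ry": .., "rz": .., "dx": .., "dy": .., "dz": .., "gripper": ..}, ...]. A call has 1 to 20 rows; each row shifts and turns the commanded pose from where the row before left it, along the tool's axes as they then stand; what a row does not reach is not made up. A row lasts 1/8 s, in which the tool goes at most 62.5 mm and 10.7 degrees, less where a joint would pass 70% of its speed; a pose out of reach is approached as far as the arm can. A call is refused whole if a number of a shift passes 62.5 or a number of a turn 10.7, either way. A call with a gripper value outside its range is refused whole. The fingers move at their own pace and stop on an object; "grip_force" is the grip in N (left out, the last holds). Time passes only in rows, so rows that do not move let the fingers close. It gives the time, the measured TCP pose, the force, the opening and the grip force at its end, in the units of the state.
- r.get_obs(): the state, without advancing time (a new reading comes with each control period).
- r.grab_frame(name): name is "scene" or "top" or "wrist"; returns the picture (480x640x3 uint8, blue, green, red); there is no depth.
- r.camera_info(name): a dict with "mtx" (3x3 intrinsics, pixels), "D" ([k1, k2, p1, p2, k3] as OpenCV has them; the pictures are not rectified), "rvec" (rotation vector, rad) and "tvec" (3), from world to camera coordinates, as OpenCV has them. Camera axes: x right, y down, z forward; pixel columns grow to the right and rows downward; lengths in m; the calibration is good to about 2 mm. A picture is of the moment at which its call begins: read the wrist's pose just before it. camera_info takes no time and is no camera call; for the wrist camera it gives the pose at the moment of the call.
- r.hand_in(): hands the job in; it is judged then, once.
The state is a dict: "clock": time; "joints": joint angles; "qvel": joint speeds; "tau": joint torques, N m; "tcp_pos": TCP position; "orientation": TCP orientation; "contact_force": force on the tool from outside, world axes, zero at the start; "moment": the same for the moment, N m; "grip_width": finger opening in m; "gripper_force": force on a finger pad.
Only numpy, scipy, OpenCV 4.12 (cv2) and the standard library are available. Lean on these libraries where they do the work, as an engineer would, in place of code of your own. Each camera call takes 0.05 s, during which the arm holds its last target. There are 200 camera calls.

## Working session

There is one attempt and no reset: what is moved stays moved. The work goes in short steps, Python scripts to look and compute and a tool call to move; the robot and the scene stay as the last step left them, time stands still between calls to the robot, and variables do not carry over. Pictures are saved under pics/ and viewed, at most 10 in all, crops included, and the job is handed in when it is done.

Besides the shell and the picture viewer there is one more tool, called after "Call:" as a command line: name --argument value ..., lists and objects as JSON in quotes. step_arm: Moves the arm, as the interface text tells. Its arguments: {"type":"object","properties":{"moves":{"type":"array","items":{"type":"object","properties":{"rx":{"type":"number"},"ry":{"type":"number"},"rz":{"type":"number"},"dx":{"type":"number"},"dy":{"type":"number"},"dz":{"type":"number"},"gripper":{"type":"number"}}}},"grip_force":{"type":"number"}},"required":["moves"]}

```bash
mkdir -p pics; python3 - <<'E'
from bench import r
import cv2
o=r.get_obs();print(o['clock'],o['tcp_pos'],o['orientation'],o['grip_width'],r.tcp_to_tips)
for n in('scene','top'):
    cv2.imwrite(f'pics/{n}0.png',r.grab_frame(n)); c=r.camera_info(n);print(n,c)
E
```

```text
0.0 [0.26252306 0.62125081 0.25230885] [-6.23690288e-01 -3.07885320e+00  2.91150790e-03] 0.08558869429801365 0.022
scene {'mtx': array([[485.69316869,   0.        , 316.92587382],
       [  0.        , 485.69316869, 234.72036933],
       [  0.        ,   0.        ,   1.        ]]), 'D': array([-0.09534835,  0.        ,  0.        ,  0.        ,  0.        ]), 'rvec': array([ 2.18051771, -0.97716734,  0.37822976]), 'tvec': array([-0.3082539 ,  0.38349103,  1.18490845])}
top {'mtx': array([[526.78782099,   0.        , 325.5514323 ],
       [  0.        , 526.78782099, 238.7842585 ],
       [  0.        ,   0.        ,   1.        ]]), 'D': array([-0.10705309,  0.        ,  0.        ,  0.        ,  0.        ]), 'rvec': array([ 2.38134015, -1.78517571,  0.18092086]), 'tvec': array([-0.09791415,  0.54315677,  1.38933942])}
```

View pics/scene0.png

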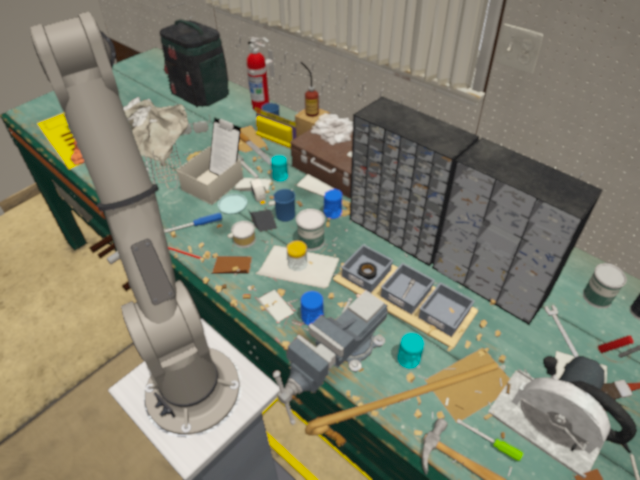

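View pics/top0.png

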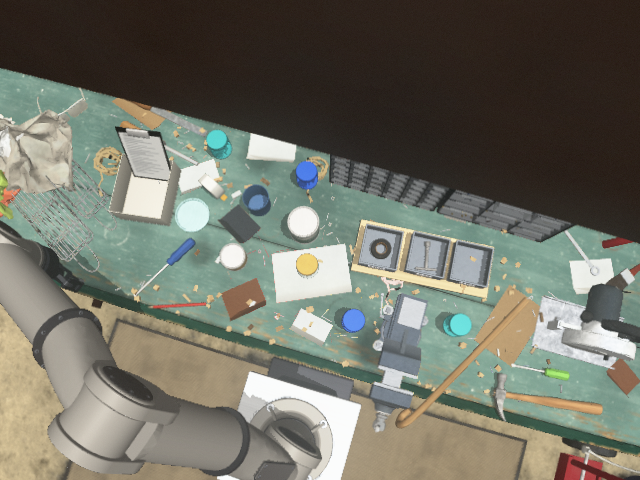

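The top view shows these candidates:
- **Jar-like shapes:** the yellow-lidded jar at (307,265), with blue ones at (307,175) and (353,320) and turquoise ones at (217,142) and (459,324). Blue and turquoise are excluded, so yellow fits.
- **Tins and cup:** paint tin at (303,222), putty tin at (232,256) and cup at (257,200).
- **Bins:** tape at (381,248), key at (428,255). The bin at (469,264) looks empty.

I'll confirm with enlarged crops and measure.

```bash
cat >h.py <<'E'
import cv2,numpy as np
from bench import r
def ray(n,px):
    c=r.camera_info(n);u=cv2.undistortPoints(np.array([[px]],float),c['mtx'],c['D'])[0,0]
    R=cv2.Rodrigues(c['rvec'])[0];d=R.T@np.array([u[0],u[1],1]);return -R.T@c['tvec'],d/np.linalg.norm(d)
def plane(n,px,z):
    o,d=ray(n,px);return o+d*(z-o[2])/d[2]
def tri(a,b):
    (p,d),(q,e)=a,b;s=np.linalg.lstsq(np.c_[d,-e],q-p,rcond=None)[0]
    A,B=p+s[0]*d,q+s[1]*e;return (A+B)/2,np.linalg.norm(A-B)
def pix(n,P):
    c=r.camera_info(n);return cv2.projectPoints(np.array([P],float),c['rvec'],c['tvec'],c['mtx'],c['D'])[0][0,0]
E
python3 - <<'E'
from h import *
t=cv2.imread('pics/top0.png');s=cv2.imread('pics/scene0.png')
rays={}
for n,im,(x,y) in(('top',t,(307,265)),('scene',s,(297,248))):
    h=cv2.cvtColor(im,cv2.COLOR_BGR2HSV);m=cv2.inRange(h,(15,130,110),(32,255,255))
    k,l,st,ce=cv2.connectedComponentsWithStats(m)
    i=min(range(1,k),key=lambda i:np.hypot(*(ce[i]-(x,y)))+(1000 if st[i][4]<40 else 0));print(n,ce[i],st[i]);rays[n]=ray(n,ce[i])
    print(plane(n,ce[i],.081))
print(tri(rays['top'],rays['scene']))
for nm,p,z in(('tape',(381,248),.057),('key',(428,255),.057),('empty',(469,264),.057),('paint',(303,222),.1),('putty',(232,256),.05),('cup',(257,198),.088)):print(nm,plane('top',p,z))
a=cv2.resize(t[180:310,210:510],None,fx=2.6,fy=2.6,interpolation=2);cv2.imwrite('pics/c1.png',a[:338])
b=cv2.resize(s[190:350,270:490],None,fx=3.5,fy=3.5,interpolation=2);cv2.imwrite('pics/c2.png',b)
E
```

```text
top [309. 264.] [309 264   1   1   1]
[0.46547498 0.0799745  0.081     ]
scene [296.43772242 248.65836299] [287 240  20  18 281]
[0.46389441 0.08235962 0.081     ]
(array([0.46424696, 0.08074614, 0.08216814]), np.float64(0.002728766617266218))
tape [ 0.56620341 -0.09433553  0.057     ]
key [ 0.58349517 -0.22309683  0.057     ]
empty [ 0.59086212 -0.33792692  0.057     ]
paint [0.56699344 0.12644999 0.1       ]
putty [0.4315729  0.29126099 0.05      ]
cup [0.59880476 0.26765286 0.088     ]
```

View pics/c1.png

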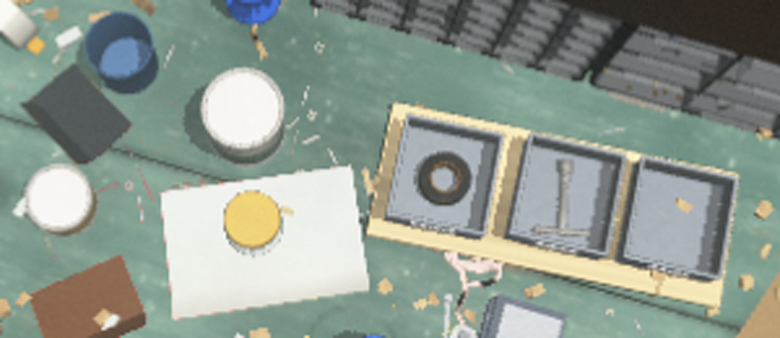

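View pics/c2.png

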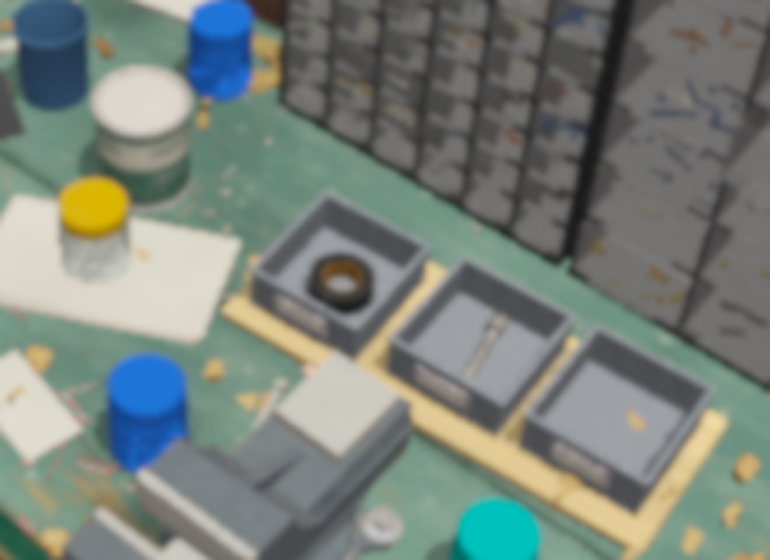

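The crops confirm it. The yellow-lidded jar is at top (307.3,263.8). The right-hand bin holds only a flat wood chip, with its rim centred near top (471,263.5) and scene (446.4,306). The other two bins hold the tape and the key.

```bash
python3 - <<'E'
from h import *
J=(307.3,263.8);print('jar',plane('top',J,.081),tri(ray('top',J),ray('scene',(296.4,248.7))))
B=(471.2,263.5);print('bin',plane('top',B,.057),plane('scene',(446.4,306),.057),tri(ray('top',B),ray('scene',(446.4,306))))
print('vise',tri(ray('top',(409,309)),ray('scene',(367,306))))
print('cab foot',plane('top',(335,182),0),plane('top',(560,240),0))
R=cv2.Rodrigues(r.get_obs()['orientation'])[0];print(R.round(3))
s=r.get_obs()['tcp_pos'];j=np.array([.465,.082,.28]);b=np.array([.592,-.341,.28])
print(R.T@(j-s)*1e3,R.T@(b-j)*1e3)
E
```

```text
jar [0.46471881 0.08447867 0.081     ] (array([0.46534963, 0.08451625, 0.07808844]), np.float64(0.0005829294540871964))
bin [ 0.59390829 -0.3434857   0.057     ] [ 0.5902405 -0.3471537  0.057    ] (array([ 0.59560596, -0.34518934,  0.04978361]), np.float64(0.00014898039600039098))
vise (array([ 0.42319651, -0.20515128,  0.10102947]), np.float64(0.002990406872493731))
cab foot [0.72940034 0.08231986 0.        ] [ 0.74756438 -0.59487259  0.        ]
[[-0.921  0.389 -0.001]
 [ 0.389  0.921 -0.002]
 [-0.    -0.002 -1.   ]]
[-396.41154733 -418.01309419  -26.85529181] [-281.62903884 -340.20979941    0.6138964 ]
```

Call:
step_arm --moves '[{"dx": -10,"dy": -10,"dz": -8,"gripper": -1},{"dx": -20,"dy": -21,"dz": -8,"gripper": -1},{"dx": -24,"dy": -25,"dz": -8,"gripper": -1},{"dx": -24,"dy": -25,"dz": -3,"gripper": -1},{"dx": -24,"dy": -25,"gripper": -1},{"dx": -24,"dy": -25,"gripper": -1},{"dx": -24,"dy": -25,"gripper": -1},{"dx": -24,"dy": -25,"gripper": -1},{"dx": -24,"dy": -25,"gripper": -1},{"dx": -24,"dy": -25,"gripper": -1},{"dx": -24,"dy": -25,"gripper": -1},{"dx": -24,"dy": -25,"gripper": -1},{"dx": -24,"dy": -25,"gripper": -1},{"dx": -24,"dy": -25,"gripper": -1},{"dx": -24,"dy": -25,"gripper": -1},{"dx": -24,"dy": -25,"gripper": -1},{"dx": -18,"dy": -22,"gripper": -1},{"dx": -10,"dy": -13,"gripper": -1},{"gripper": -1},{"gripper": -1}]'

```text
invalid input at $.moves[0]: expected keys rx, ry, rz, dx, dy, dz, gripper
```

Call:
step_arm --moves '[{"rx": 0,"ry": 0,"rz": 0,"dx": -10,"dy": -10,"dz": -8,"gripper": -1},{"rx": 0,"ry": 0,"rz": 0,"dx": -20,"dy": -21,"dz": -8,"gripper": -1},{"rx": 0,"ry": 0,"rz": 0,"dx": -24,"dy": -25,"dz": -8,"gripper": -1},{"rx": 0,"ry": 0,"rz": 0,"dx": -24,"dy": -25,"dz": -3,"gripper": -1},{"rx": 0,"ry": 0,"rz": 0,"dx": -24,"dy": -25,"dz": 0,"gripper": -1},{"rx": 0,"ry": 0,"rz": 0,"dx": -24,"dy": -25,"dz": 0,"gripper": -1},{"rx": 0,"ry": 0,"rz": 0,"dx": -24,"dy": -25,"dz": 0,"gripper": -1},{"rx": 0,"ry": 0,"rz": 0,"dx": -24,"dy": -25,"dz": 0,"gripper": -1},{"rx": 0,"ry": 0,"rz": 0,"dx": -24,"dy": -25,"dz": 0,"gripper": -1},{"rx": 0,"ry": 0,"rz": 0,"dx": -24,"dy": -25,"dz": 0,"gripper": -1},{"rx": 0,"ry": 0,"rz": 0,"dx": -24,"dy": -25,"dz": 0,"gripper": -1},{"rx": 0,"ry": 0,"rz": 0,"dx": -24,"dy": -25,"dz": 0,"gripper": -1},{"rx": 0,"ry": 0,"rz": 0,"dx": -24,"dy": -25,"dz": 0,"gripper": -1},{"rx": 0,"ry": 0,"rz": 0,"dx": -24,"dy": -25,"dz": 0,"gripper": -1},{"rx": 0,"ry": 0,"rz": 0,"dx": -24,"dy": -25,"dz": 0,"gripper": -1},{"rx": 0,"ry": 0,"rz": 0,"dx": -24,"dy": -25,"dz": 0,"gripper": -1},{"rx": 0,"ry": 0,"rz": 0,"dx": -18,"dy": -22,"dz": 0,"gripper": -1},{"rx": 0,"ry": 0,"rz": 0,"dx": -10,"dy": -13,"dz": 0,"gripper": -1},{"rx": 0,"ry": 0,"rz": 0,"dx": 0,"dy": 0,"dz": 0,"gripper": -1},{"rx": 0,"ry": 0,"rz": 0,"dx": 0,"dy": 0,"dz": 0,"gripper": -1}]'

```text
clock: 2.6
tcp_pos: [0.4634, 0.0857, 0.2805]
orientation: [-0.623, -3.079, -0.001]
contact_force: [0.4, 0.4, 0.3]
grip_width: -0.0001
gripper_force: 0.0
```

```bash
python3 - <<'E'
from h import *
im=r.grab_frame('wrist');cv2.imwrite('pics/w1.png',im)
m=cv2.inRange(cv2.cvtColor(im,cv2.COLOR_BGR2HSV),(15,130,110),(32,255,255))
k,l,st,ce=cv2.connectedComponentsWithStats(m);i=1+st[1:,4].argmax()
print(ce[i],st[i],plane('wrist',ce[i],.081))
E
```

```text
[317.94639749 215.14932127] [ 288  185   60   61 2873] [0.46514582 0.08875245 0.081     ]
```

View pics/w1.png

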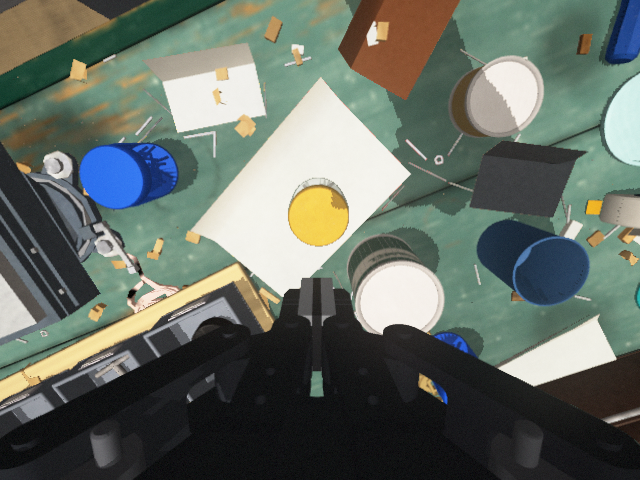

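The wrist view shows the yellow lid at (318,215), which puts the jar at about (0.465, 0.087). The tool is within 3 mm of that, so I'll descend.

Call:
step_arm --moves '[{"rx": 0,"ry": 0,"rz": 0,"dx": 0,"dy": 0,"dz": 12,"gripper": -1},{"rx": 0,"ry": 0,"rz": 0,"dx": 0,"dy": 0,"dz": 24,"gripper": -1},{"rx": 0,"ry": 0,"rz": 0,"dx": 0,"dy": 0,"dz": 24,"gripper": -1},{"rx": 0,"ry": 0,"rz": 0,"dx": 0,"dy": 0,"dz": 24,"gripper": -1},{"rx": 0,"ry": 0,"rz": 0,"dx": 0,"dy": 0,"dz": 24,"gripper": -1},{"rx": 0,"ry": 0,"rz": 0,"dx": 0,"dy": 0,"dz": 20,"gripper": -1},{"rx": 0,"ry": 0,"rz": 0,"dx": 0,"dy": 0,"dz": 12,"gripper": -1},{"rx": 0,"ry": 0,"rz": 0,"dx": 0,"dy": 0,"dz": 0,"gripper": -1},{"rx": 0,"ry": 0,"rz": 0,"dx": 0,"dy": 0,"dz": 0,"gripper": -1}]'

```text
clock: 3.78
tcp_pos: [0.4641, 0.0854, 0.1407]
orientation: [0.623, 3.078, 0.001]
contact_force: [-0.3, 0.3, 1.2]
grip_width: -0.0
gripper_force: 0.0
```

Call:
step_arm --moves '[{"rx": 0,"ry": 0,"rz": 0,"dx": 0,"dy": 0,"dz": 0,"gripper": -1},{"rx": 0,"ry": 0,"rz": 0,"dx": 0,"dy": 0,"dz": 0,"gripper": -1},{"rx": 0,"ry": 0,"rz": 0,"dx": 0,"dy": 0,"dz": 0,"gripper": -1},{"rx": 0,"ry": 0,"rz": 0,"dx": 0,"dy": 0,"dz": 0,"gripper": -1},{"rx": 0,"ry": 0,"rz": 0,"dx": 0,"dy": 0,"dz": 0,"gripper": -1},{"rx": 0,"ry": 0,"rz": 0,"dx": 0,"dy": 0,"dz": 0,"gripper": -1},{"rx": 0,"ry": 0,"rz": 0,"dx": 0,"dy": 0,"dz": 0,"gripper": -1},{"rx": 0,"ry": 0,"rz": 0,"dx": 0,"dy": 0,"dz": 0,"gripper": -1},{"rx": 0,"ry": 0,"rz": 0,"dx": 0,"dy": 0,"dz": 0,"gripper": -1},{"rx": 0,"ry": 0,"rz": 0,"dx": 0,"dy": 0,"dz": 0,"gripper": -1},{"rx": 0,"ry": 0,"rz": 0,"dx": 0,"dy": 0,"dz": 0,"gripper": -1},{"rx": 0,"ry": 0,"rz": 0,"dx": 0,"dy": 0,"dz": 0,"gripper": -1},{"rx": 0,"ry": 0,"rz": 0,"dx": 0,"dy": 0,"dz": 0,"gripper": -1},{"rx": 0,"ry": 0,"rz": 0,"dx": 0,"dy": 0,"dz": 0,"gripper": -1},{"rx": 0,"ry": 0,"rz": 0,"dx": 0,"dy": 0,"dz": 0,"gripper": -1},{"rx": 0,"ry": 0,"rz": 0,"dx": 0,"dy": 0,"dz": 0,"gripper": -1},{"rx": 0,"ry": 0,"rz": 0,"dx": 0,"dy": 0,"dz": 0,"gripper": -1}]'

```text
clock: 5.9
tcp_pos: [0.4637, 0.0852, 0.1403]
orientation: [0.624, 3.079, 0.0]
contact_force: [-0.0, 0.3, -0.1]
grip_width: -0.0001
gripper_force: 0.0
```

Call:
step_arm --moves '[{"rx": 0,"ry": 0,"rz": 0,"dx": 0,"dy": 0,"dz": -12,"gripper": -1},{"rx": 0,"ry": 0,"rz": 0,"dx": 0,"dy": 0,"dz": -28,"gripper": -1},{"rx": 0,"ry": 0,"rz": 0,"dx": 0,"dy": 0,"dz": -28,"gripper": -1},{"rx": 0,"ry": 0,"rz": 0,"dx": 0,"dy": 0,"dz": -28,"gripper": -1},{"rx": 0,"ry": 0,"rz": 0,"dx": 0,"dy": 0,"dz": -28,"gripper": -1},{"rx": 0,"ry": 0,"rz": 0,"dx": 0,"dy": 0,"dz": -16,"gripper": -1},{"rx": 0,"ry": 0,"rz": 0,"dx": -12,"dy": -11,"dz": 0,"gripper": -1},{"rx": 0,"ry": 0,"rz": 0,"dx": -22,"dy": -27,"dz": 0,"gripper": -1},{"rx": 0,"ry": 0,"rz": 0,"dx": -22,"dy": -27,"dz": 0,"gripper": -1},{"rx": 0,"ry": 0,"rz": 0,"dx": -22,"dy": -27,"dz": 0,"gripper": -1},{"rx": 0,"ry": 0,"rz": 0,"dx": -22,"dy": -27,"dz": 0,"gripper": -1},{"rx": 0,"ry": 0,"rz": 0,"dx": -22,"dy": -27,"dz": 0,"gripper": -1},{"rx": 0,"ry": 0,"rz": 0,"dx": -22,"dy": -27,"dz": 0,"gripper": -1},{"rx": 0,"ry": 0,"rz": 0,"dx": -22,"dy": -27,"dz": 0,"gripper": -1},{"rx": 0,"ry": 0,"rz": 0,"dx": -22,"dy": -27,"dz": 0,"gripper": -1},{"rx": 0,"ry": 0,"rz": 0,"dx": -22,"dy": -27,"dz": 0,"gripper": -1},{"rx": 0,"ry": 0,"rz": 0,"dx": -22,"dy": -27,"dz": 0,"gripper": -1},{"rx": 0,"ry": 0,"rz": 0,"dx": -22,"dy": -27,"dz": 0,"gripper": -1},{"rx": 0,"ry": 0,"rz": 0,"dx": -22,"dy": -27,"dz": 0,"gripper": -1},{"rx": 0,"ry": 0,"rz": 0,"dx": -10,"dy": -10,"dz": 0,"gripper": -1}]'

```text
clock: 8.4
tcp_pos: [0.5923, -0.3459, 0.2799]
orientation: [-0.627, -3.077, 0.001]
contact_force: [-0.7, -0.4, -0.3]
grip_width: -0.0001
gripper_force: 0.0
```

```bash
python3 - <<'E'
from h import *
im=r.grab_frame('wrist');print(pix('wrist',(.593,-.344,.057)),r.get_obs()['tcp_pos'])
cv2.imwrite('pics/w2.png',im);cv2.imwrite('pics/s2.png',r.grab_frame('scene'))
E
```

```text
[317.41353191 209.09889815] [ 0.59269903 -0.3465056   0.27989945]
```

View pics/w2.png

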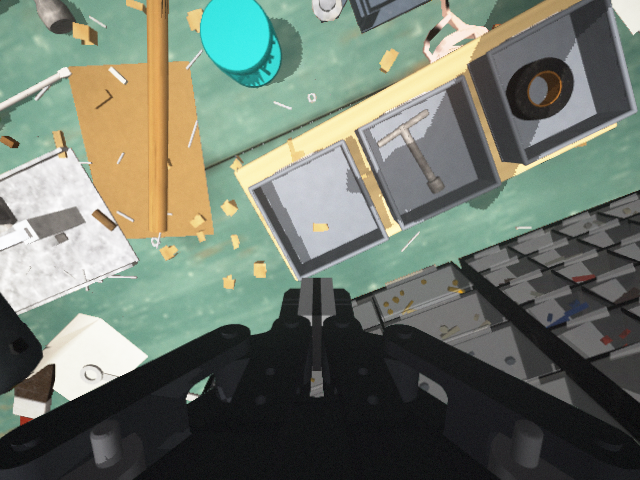

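View pics/s2.png

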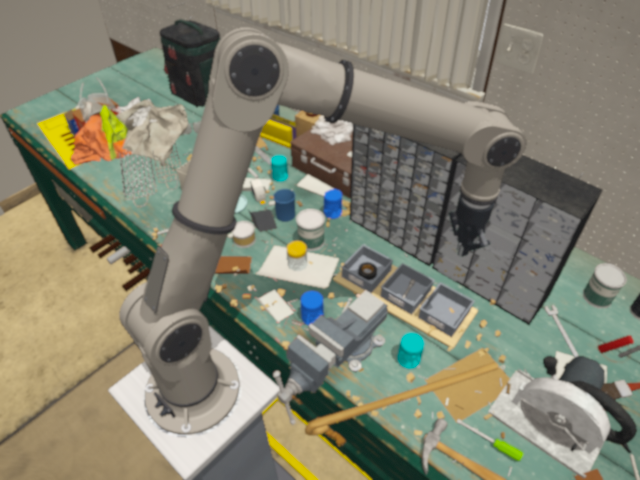

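The wrist view shows the empty bin's rim centred at (320,212), against a predicted (317,209), so the position agrees. In the scene view the wrist is near the cabinet, so I'll check the clearance before descending.

```bash
python3 - <<'E'
from h import *
print(plane('wrist',(319.7,212),.057))
print(plane('scene',(435,260),0),plane('scene',(531,320),0))
# cabinet foot and arm link in scene view, and bin rim rear edge
print(plane('wrist',(387,238),.057),plane('wrist',(297,279),.057))
E
```

```text
[ 0.59659239 -0.34114933  0.057     ]
[ 0.75965485 -0.21324935  0.        ] [ 0.74529422 -0.53630498  0.        ]
[ 0.64933576 -0.28741198  0.057     ] [ 0.6547088  -0.39214189  0.057     ]
```

The cabinet face is about 0.155 m beyond the tool axis, which is enough. I'll descend 170 mm and dwell.

Call:
step_arm --moves '[{"rx": 0,"ry": 0,"rz": 0,"dx": 0,"dy": 0,"dz": 0,"gripper": -1},{"rx": 0,"ry": 0,"rz": 0,"dx": 0,"dy": 0,"dz": 12,"gripper": -1},{"rx": 0,"ry": 0,"rz": 0,"dx": 0,"dy": 0,"dz": 20,"gripper": -1},{"rx": 0,"ry": 0,"rz": 0,"dx": 0,"dy": 0,"dz": 24,"gripper": -1},{"rx": 0,"ry": 0,"rz": 0,"dx": 0,"dy": 0,"dz": 24,"gripper": -1},{"rx": 0,"ry": 0,"rz": 0,"dx": 0,"dy": 0,"dz": 24,"gripper": -1},{"rx": 0,"ry": 0,"rz": 0,"dx": 0,"dy": 0,"dz": 24,"gripper": -1},{"rx": 0,"ry": 0,"rz": 0,"dx": 0,"dy": 0,"dz": 20,"gripper": -1},{"rx": 0,"ry": 0,"rz": 0,"dx": 0,"dy": 0,"dz": 14,"gripper": -1},{"rx": 0,"ry": 0,"rz": 0,"dx": 0,"dy": 0,"dz": 8,"gripper": -1},{"rx": 0,"ry": 0,"rz": 0,"dx": 0,"dy": 0,"dz": 0,"gripper": -1}]'

```text
clock: 9.88
tcp_pos: [0.5928, -0.3439, 0.11]
orientation: [-0.624, -3.079, -0.0]
contact_force: [-1.0, 0.5, -0.3]
grip_width: -0.0001
gripper_force: 0.0
```

Call:
step_arm --moves '[{"rx": 0,"ry": 0,"rz": 0,"dx": 0,"dy": 0,"dz": 0,"gripper": -1},{"rx": 0,"ry": 0,"rz": 0,"dx": 0,"dy": 0,"dz": 0,"gripper": -1},{"rx": 0,"ry": 0,"rz": 0,"dx": 0,"dy": 0,"dz": 0,"gripper": -1},{"rx": 0,"ry": 0,"rz": 0,"dx": 0,"dy": 0,"dz": 0,"gripper": -1},{"rx": 0,"ry": 0,"rz": 0,"dx": 0,"dy": 0,"dz": 0,"gripper": -1},{"rx": 0,"ry": 0,"rz": 0,"dx": 0,"dy": 0,"dz": 0,"gripper": -1},{"rx": 0,"ry": 0,"rz": 0,"dx": 0,"dy": 0,"dz": 0,"gripper": -1},{"rx": 0,"ry": 0,"rz": 0,"dx": 0,"dy": 0,"dz": 0,"gripper": -1},{"rx": 0,"ry": 0,"rz": 0,"dx": 0,"dy": 0,"dz": 0,"gripper": -1},{"rx": 0,"ry": 0,"rz": 0,"dx": 0,"dy": 0,"dz": 0,"gripper": -1},{"rx": 0,"ry": 0,"rz": 0,"dx": 0,"dy": 0,"dz": 0,"gripper": -1},{"rx": 0,"ry": 0,"rz": 0,"dx": 0,"dy": 0,"dz": 0,"gripper": -1},{"rx": 0,"ry": 0,"rz": 0,"dx": 0,"dy": 0,"dz": 0,"gripper": -1},{"rx": 0,"ry": 0,"rz": 0,"dx": 0,"dy": 0,"dz": 0,"gripper": -1},{"rx": 0,"ry": 0,"rz": 0,"dx": 0,"dy": 0,"dz": 0,"gripper": -1},{"rx": 0,"ry": 0,"rz": 0,"dx": 0,"dy": 0,"dz": 0,"gripper": -1},{"rx": 0,"ry": 0,"rz": 0,"dx": 0,"dy": 0,"dz": 0,"gripper": -1}]'

```text
clock: 12.0
tcp_pos: [0.5929, -0.3439, 0.1103]
orientation: [0.624, 3.079, 0.0]
contact_force: [-0.8, -0.3, -0.8]
grip_width: -0.0003
gripper_force: 0.0
```

```bash
python3 -c "
from bench import r
o=r.get_obs();print(o['clock'],o['tcp_pos'],o['contact_force']);print(r.hand_in())"
```

```text
12.0 [ 0.59288533 -0.3438864   0.11029668] [-0.80078496 -0.33860342 -0.80963208]
the job is handed in; nothing more can be done
None
```

The arm pointed at the yellow-lidded jar of screws for about 2 s, then at the empty right-hand bin for about 2 s. I handed the job in at 12 s, still pointing at the bin; no sign of contact showed, and hand-in returned no verdict.

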